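# Unbolt and open both leaves of the sample cabinet

## Robot

A 6-joint arm with a two-finger parallel gripper is mounted at the origin on the work surface. World frame = base frame: x ahead of the robot, y to its left, z up, the work surface at z = 0. Lengths are in m, angles in rad, forces in N, time in s.
With the tool pointing down it reaches from about 0.3 to 0.85 m from the base axis. Payload 5.4 kg.
Tool frame: the origin (TCP) lies on the centre line of the jaws, within the pads' length; the fingertips stand 14 mm ahead of it and the grasp point (between the pads) lies 5 mm behind it (robot.nose_length is the z of the fingertips in the tool frame, in m); z points along the fingers, y is the line along which they close (so a half turn about z gives the same grasp; the last joint's range is limited). The gripper opens to 85 mm and grips with 20 to 120 N. Pads are 22 mm wide; open, the fingers measure 114 mm over their backs; the gripper's body (76 mm by 85 mm) begins 54 mm behind the grasp point. The pads swing forward as they close: fully open they stand 13 mm farther back than shut.
Start: joints at [0.97, 0.158, 1.597, -0, 1.386, -0.21], TCP at [0.219, 0.532, 0.245] pointing down, gripper open.
Joint ranges: [-2.91, 2.91], [-0.94, 2.29], [0.18, 2.7], [-1.29, 4.43], [0.17, 2.64], [-3, 3]. Speed limits (rad/s): [2.57, 2.57, 3.14, 3.14, 3.14, 3.14].

## Interface

Orientations are given as a 3x3 rotation matrix whose columns are the frame's x, y, z axes.
In Python, from rig import readout, viewer, ticket, robot gives the robot as it stands.
- The arm moves only by the tool apply_moves, never from a script. Its argument "rows" is a list of rows, each a list of 7 numbers: the closure, from 0 (fully open) to 1 (shut), then the shift along the world's x, y, z in m, then the turn, a rotation vector about the world's x, y, z in degrees. In form: [[grip, x, y, z, ax, ay, az], ...]. A call has 1 to 12 rows; each row is the pose to reach, as a shift and turn from the pose commanded when the call began; what a row does not reach only later rows make up. A row lasts 1/12 s, in which the tool goes at most 41.7 mm and 7.16 degrees, less where a joint would pass 70% of its speed; a pose out of reach is approached as far as the arm can. A call with a gripper value outside its range is refused whole. The fingers move at their own pace and stop on an object; "squeeze" is the grip in N (left out, the last holds). Time passes only in rows, so rows that repeat a pose let the fingers close. It gives the time, the measured TCP pose, the force, the opening and the grip force at its end, in the units of the state.
- readout.observe(): the state, without advancing time (a new reading comes with each control period).
- viewer.capture(name): name is "scene" or "side" or "wrist"; returns (picture, depth): 400x640x3 uint8, red, green, blue; 400x640 float32, m along the optical axis (not along the pixel's ray), 0 where there is no reading.
- viewer.calibration(name): a dict with "fx", "fy", "cx", "cy" (pixels), "R" (3x3) and "t" (3): a world point X has camera coordinates R X + t; the wrist camera has in their place "mount" (4x4, takes a point from camera to tool coordinates, whose origin is the TCP and whose axes are the flange's). Camera axes: x right, y down, z forward; pixel columns grow to the right and rows downward; lengths in m; the calibration is good to about 2 mm. A picture is of the moment at which its call begins: read the wrist's pose just before it. calibration takes no time and is no camera call.
- ticket.hand_in(): hands the job in; it is judged then, once.
Trained networks look in the newest picture that a camera, given by its name, has taken for a name from the list of things; names that differ only in an ending like _2 or _b are one class to them, and where a whole thing is asked for, a point or a joint stands for the part that bears it (a point fixed in the world has none). Each returns a list of dicts, best first, with "conf" (0 to 1); they miss things now and then, are a little off and sometimes report something else, mostly with a low value. They report only what shows in the picture. A call takes as long as a camera call.
- viewer.cut_out(camera, thing): "pixels" (400x640 bool, what is visible of it) and "box" ([left, top, right, bottom] in pixels, round what is visible of it).
- viewer.landmark_of(camera, thing): "uv" ([column, row] in pixels: a listed point, or the origin of a listed thing).
The state is a dict: "time": time; "qpos": joint angles; "qvel": joint speeds; "joint_efforts": joint torques, N m; "tcp_pos": TCP position; "tool_rot": TCP orientation; "force": force on the tool from outside, world axes, zero at the start; "moment": the same for the moment, N m; "gripper_width": finger opening in m; "finger_force": force on a finger pad.
Only numpy, scipy, OpenCV 4.12 (cv2) and the standard library are available. Lean on these libraries where they do the work, as an engineer would, in place of code of your own. Each camera call takes 0.05 s, during which the arm holds its last target. There are 200 camera calls.

## Task

Open the little sample cabinet fully so that the wide rack inside can be taken out. Swing the right-hand leaf (blue handle, already ajar) wide open first; then pull the red knob of the spring bolt on the left-hand leaf down to its stop, keep it down while you draw that leaf clear of the frame, and swing it wide open as well. Move the leaves gently without flinging them, leave everything else on the bench and on the cabinet where it stands, and let go.

Things in the scene. Friction and masses are not known exactly. Their poses are not given: they have to be found in the camera images.
- cabinet: Clear plastic sample cabinet with white double doors, fixed, 372 mm wide, 220 deep, 238 high. Origin: on the bench, mid-width, in its front plane. x runs into the cabinet (away from the robot), y to the left as the robot sees it, z up. The leaves fill the front from 20 to 222 mm height on upright hinges at the outer sides; they stay where left and take about 1 N to swing at the free edge.
- active_leaf (a joint): Right-hand leaf (-y side), white, 166 mm wide, 202 high, 14 thick, outer face in the front plane when shut; blue upright bar handle 140 mm from the hinge, 32 mm off the face, 90 to 180 mm above the bench. Value: opening angle in rad, 0 shut, grows as the free edge swings towards the robot, stop at 1.75. Starts ajar, with room for closed fingers behind it.
- passive_leaf (a joint): Left-hand leaf (cabinet +y side), same panel without a handle, held shut by the bolt. Value: opening angle in rad, 0 shut, positive as the free edge swings towards the robot, stop at 1.75.
- bolt (a joint): Spring bolt on the left-hand leaf's outer face, 135 mm from its hinge: upright steel rod, 10 mm thick, its top behind the keeper. Value in m: 0 up (bolted), grows as the knob is pulled down, stop at 0.024; clear of the keeper from 0.020. A spring lifts it with 6 N at the top, 11 N at the stop; let go, it springs up, harmless once the leaf is open 0.3 rad.
- bolt_knob (a point): Centre of the bolt's red knob: an upright round grip, 20 mm thick, 44 mm high, carried 46 mm in front of the leaf's outer face on a 10 x 12 mm steel arm at mid-height; centre 155 mm above the bench when bolted. It can turn in a grip as the leaf swings. The keeper above blocks a grip from straight above: tilt about 40 degrees, leaning back to the robot. x points into the leaf, z up.
- active_leaf_hinge (a point): Hinge line of the right-hand leaf, in its outer face, at the height of the leaf's top (222 mm). Axes turn with the leaf: x from outer face to inner face, y along the leaf from the hinge to the free edge, z up.
- active_leaf_edge (a point): Top of the free edge of the right-hand leaf, mid-thickness, 168 mm from the hinge, 222 mm above the bench.
- passive_leaf_hinge (a point): Hinge line of the left-hand leaf, in its outer face, at the height of the leaf's top (222 mm). Axes turn with the leaf: x from outer face to inner face, -y along the leaf from the hinge to the free edge, z up.
- passive_leaf_edge (a point): Top of the free edge of the left-hand leaf, mid-thickness, 168 mm from the hinge, 222 mm above the bench.
- tip_box: Bystander: white box of yellow pipette tips, 120 x 85 x 61 mm, origin under its centre.
- tube_rack: Bystander: white tube rack with four capped tubes, 75 x 160 x 97 mm, origin under its centre.
- reagent: Bystander: amber reagent bottle with blue cap, 68 mm wide, 150 mm high, beside the cabinet, origin under its centre.
- beaker: Bystander: white beaker, 66 mm wide, 70 mm high, beside the cabinet, origin under its centre.
- roof_jar: Bystander: white jar, 60 mm wide, 70 mm high, on the cabinet's roof, origin under its centre.
- foam_block: Bystander: white block with three capped tubes, 100 x 75 x 72 mm, between robot and cabinet, origin under its centre.
- pipette: Bystander: grey hand pipette lying on the bench, 230 mm long, 24 mm high.
- keeper (a point): Middle of the underside of the fixed steel keeper block over the bolt, 226 mm above the bench; the block is 70 mm wide (along y), 20 mm high and stands out 32.5 mm from the cabinet's front plane.

How it is judged:
By the outcome, as a careful person would: the job done as asked, in the order asked, and still so for the second after the job is handed in, with the robot touching nothing.
It also fails if it takes over 58 s, if anything falls off the work surface, if the arm or the gripper's body presses on something with over 40 N, if the wrist force passes 120 N, or if a joint passes its speed limit or range.

## Working session

There is one attempt and no reset: what is moved stays moved. The work goes in short steps, Python scripts to look and compute and a tool call to move; the robot and the scene stay as the last step left them, time stands still between calls to the robot, and variables do not carry over. Pictures are saved under pics/ and viewed, at most 10 in all, crops included, and the job is handed in when it is done.

Besides the shell and the picture viewer there is one more tool, called after ">>>" by a JSON object that holds its "op" and its "data". apply_moves: Moves the arm, as the interface text tells. Its arguments: {"type":"object","properties":{"rows":{"type":"array"},"squeeze":{"type":"number"}},"required":["rows"]}

```bash
mkdir -p pics; ls; cat > h.py <<'E'
import numpy as np,cv2
from rig import readout,viewer,ticket,robot
def ray(cam,uv,st=None):
    c=viewer.calibration(cam)
    d=np.array([(uv[0]-c['cx'])/c['fx'],(uv[1]-c['cy'])/c['fy'],1.])
    if 'R' in c:
        R=np.array(c['R']);t=np.array(c['t']); return -R.T@t, R.T@d
    M=np.array(c['mount']);st=st or readout.observe()
    R=np.array(st['tool_rot'])
    return np.array(st['tcp_pos'])+R@M[:3,3], R@M[:3,:3]@d
def tri(rs):
    A=np.zeros((3,3));b=np.zeros(3)
    for o,d in rs:
        d=d/np.linalg.norm(d);P=np.eye(3)-np.outer(d,d);A+=P;b+=P@o
    p=np.linalg.solve(A,b)
    res=[np.linalg.norm(np.cross(p-o,d/np.linalg.norm(d))) for o,d in rs]
    return p,res
E
cat > a.py <<'E'
from h import *
pts="cabinet active_leaf_hinge active_leaf_edge passive_leaf_hinge passive_leaf_edge bolt_knob keeper tip_box tube_rack reagent beaker roof_jar foam_block pipette".split()
ims={};D={}
for c in('scene','side'):
    ims[c],D[c]=viewer.capture(c)
    cv2.imwrite(f'pics/{c}0.png',cv2.cvtColor(ims[c],cv2.COLOR_RGB2BGR))
for p in pts:
    rs=[];s=''
    for c in('scene','side'):
        L=viewer.landmark_of(c,p)
        if L:
            uv=L[0]['uv'];o,d=ray(c,uv);rs.append((o,d))
            z=D[c][min(399,max(0,int(round(uv[1])))),min(639,max(0,int(round(uv[0]))))]
            s+=f" {c} {np.round(uv)} {L[0]['conf']:.2f} dep {np.round(o+d*z,3) if z>0 else None}"
    if len(rs)==2:
        q,r=tri(rs);s+=f" TRI {np.round(q,3)} res {r[0]:.4f}"
    print(p,s)
print(robot.nose_length)
E
python3 a.py
```

```text
pics
cabinet  scene [338. 205.] 0.97 dep [0.638 0.069 0.014] side [299. 250.] 0.63 dep [ 0.637  0.08  -0.002] TRI [ 0.64   0.076 -0.005] res 0.0015
active_leaf_hinge  scene [355. 238.] 0.56 dep [ 0.628 -0.099  0.211] side [310. 170.] 0.62 dep [ 0.623 -0.084  0.224] TRI [ 0.627 -0.1    0.214] res 0.0008
active_leaf_edge  scene [299. 204.] 0.83 dep [0.51  0.018 0.221] side [341. 190.] 0.64 dep [ 0.542 -0.307 -0.001] TRI [0.506 0.019 0.217] res 0.0041
passive_leaf_hinge  scene [330. 122.] 0.84 dep [0.645 0.235 0.232] side [281. 231.] 0.72 dep [0.648 0.239 0.209] TRI [0.647 0.245 0.214] res 0.0010
passive_leaf_edge  scene [346. 174.] 0.70 dep [0.647 0.064 0.241] side [294. 195.] 0.63 dep [0.639 0.099 0.239] TRI [0.648 0.072 0.221] res 0.0024
bolt_knob  scene [322. 175.] 0.45 dep [0.591 0.104 0.181] side [311. 214.] 0.62 dep [ 0.623 -0.065  0.047] TRI [0.589 0.105 0.177] res 0.0026
keeper  scene [332. 164.] 0.80 dep [0.617 0.099 0.244]
tip_box  scene [224. 134.] 0.85 dep [0.33  0.383 0.051] side [381. 344.] 0.90 dep [0.34  0.464 0.048] TRI [ 0.331  0.421 -0.006] res 0.0079
tube_rack  scene [254. 126.] 0.97 dep [0.432 0.385 0.059] side [345. 339.] 0.76 dep [0.431 0.478 0.071] TRI [0.433 0.425 0.   ] res 0.0029
reagent  scene [366. 278.] 0.59 dep [ 0.645 -0.188  0.111]
beaker  scene [367. 279.] 0.70 dep [ 0.647 -0.19   0.107] side [267. 299.] 0.96 dep [0.68  0.338 0.025] TRI [ 0.793 -0.089 -0.466] res 0.0494
roof_jar  scene [387. 140.] 0.95 dep [0.765 0.114 0.285] side [249. 196.] 0.89 dep [0.758 0.163 0.269] TRI [0.774 0.132 0.248] res 0.0038
foam_block  scene [240. 189.] 0.64 dep [0.349 0.186 0.028] side [382. 279.] 0.82 dep [0.35  0.218 0.036] TRI [0.348 0.194 0.013] res 0.0014
pipette  scene [286. 393.] 0.67 dep [ 0.372 -0.418  0.024] side [382. 181.] 0.51 dep [ 0.378 -0.405 -0.001] TRI [ 0.374 -0.419 -0.01 ] res 0.0046
0.014
```

View pics/scene0.png

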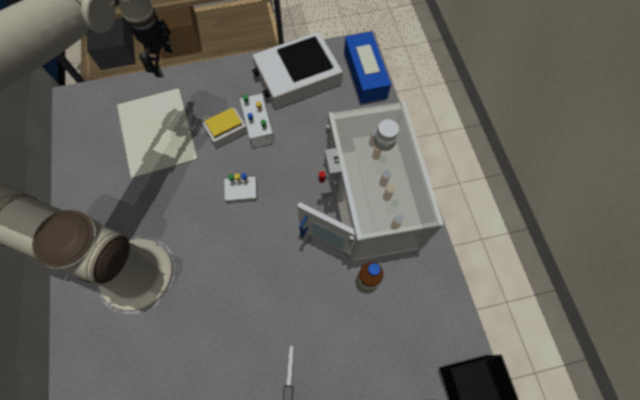

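View pics/side0.png

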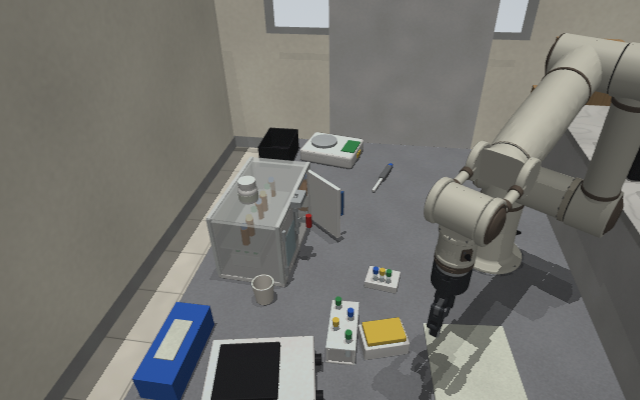

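Scene: red knob near (322,175), ajar leaf with its edge at (299,204), keeper near (333,162), roof jar at (387,133), foam block at (240,188). Side: knob at (309,220), beaker at (263,290), leaf with blue handle at (341,200). The cabinet is at about (0.638, 0.074), yawed about -3°, and the leaf is about 0.85 rad open.

>>> {"op": "apply_moves", "data": {"rows": [[0.5,0,0,0.04,0,0,0],[1,0,0,0.08,0,0,0],[1,0,0,0.12,0,0,0],[1,0.02,-0.04,0.14,0,0,0],[1,0.04,-0.08,0.15,0,0,0],[1,0.05,-0.12,0.15,0,0,0],[1,0.07,-0.16,0.15,0,0,0],[1,0.09,-0.2,0.15,0,0,0],[1,0.11,-0.235,0.15,0,0,0],[1,0.13,-0.27,0.15,0,0,0],[1,0.15,-0.305,0.15,0,0,0],[1,0.16,-0.34,0.15,0,0,0]]}}

```text
time: 2.5
tcp_pos: [0.3776, 0.1962, 0.3953]
tool_rot: [[-0.925, 0.381, 0.001], [0.381, 0.925, 0.0], [-0.001, 0.0, -1.0]]
force: [1.4, -0.2, -0.3]
gripper_width: -0.0002
finger_force: 0.0
```

```bash
cat > b.py <<'E'
from h import *
import sys,json
n=sys.argv[1]
st=readout.observe();im,D=viewer.capture('wrist')
cv2.imwrite(f'pics/w{n}.png',cv2.cvtColor(im,cv2.COLOR_RGB2BGR))
print(np.round(st['tcp_pos'],4),np.round(st['tool_rot'],3).tolist(),st['time'])
obs={}
for p in "active_leaf_hinge active_leaf_edge passive_leaf_hinge passive_leaf_edge bolt_knob keeper cabinet reagent".split():
    L=viewer.landmark_of('wrist',p)
    if L:
        uv=L[0]['uv'];o,d=ray('wrist',uv,st);obs[p]=[o.tolist(),d.tolist(),L[0]['conf']]
        r,c=int(round(uv[1])),int(round(uv[0]))
        z=D[r,c] if 0<=r<400 and 0<=c<640 else 0
        print(p,np.round(uv),round(L[0]['conf'],2),np.round(o+d*z,3) if z>0 else None)
json.dump(obs,open(f'o{n}.json','w'))
E
python3 b.py 1; python3 -c "
from h import *
print(np.round(viewer.calibration('wrist')['mount'],3))"
```

```text
[0.3776 0.1962 0.3953] [[-0.925, 0.381, 0.001], [0.381, 0.925, 0.0], [-0.001, 0.0, -1.0]] 2.5
bolt_knob [331. 335.] 0.62 [0.384 0.193 0.419]
keeper [319. 116.] 0.19 [0.344 0.194 0.025]
[[ 0.001 -0.946 -0.323  0.082]
 [ 1.     0.001  0.    -0.001]
 [ 0.    -0.323  0.946 -0.129]
 [ 0.     0.     0.     1.   ]]
```

>>> {"op": "apply_moves", "data": {"rows": [[1,0,-0.02,0,-1.3,-5.6,2.6],[1,0,-0.04,0,-2.6,-11.2,5.2],[1,0,-0.06,0,-3.8,-16.8,7.8],[1,0,-0.08,0,-5.1,-22.4,10.4],[1,0,-0.1,0,-6.4,-28,13],[1,0,-0.12,0,-7.6,-33.6,15.6],[1,0,-0.12,0,-8.9,-39.2,18.2],[1,0,-0.12,0,-8.9,-39.2,18.2],[1,0,-0.12,0,-8.9,-39.2,18.2]]}}

```text
time: 3.7
tcp_pos: [0.3939, 0.0873, 0.3983]
tool_rot: [[-0.774, 0.063, 0.63], [0.046, 0.998, -0.043], [-0.632, -0.004, -0.775]]
force: [0.4, 0.4, 1.1]
gripper_width: 0.0004
finger_force: 0.0
```

```bash
python3 b.py 2
```

```text
[0.3939 0.0873 0.3983] [[-0.774, 0.063, 0.63], [0.046, 0.998, -0.043], [-0.632, -0.004, -0.775]] 3.7
active_leaf_hinge [199. 207.] 0.77 [ 0.633 -0.099  0.215]
active_leaf_edge [269. 146.] 0.9 [0.511 0.02  0.221]
passive_leaf_hinge [466. 210.] 0.63 [0.652 0.246 0.22 ]
bolt_knob [361. 144.] 0.58 [0.582 0.113 0.162]
keeper [362. 206.] 0.85 [0.608 0.112 0.235]
cabinet [333.  89.] 0.59 [ 0.637  0.077 -0.002]
reagent [189. 110.] 0.69 [ 0.638 -0.154  0.03 ]
```

View pics/w2.png

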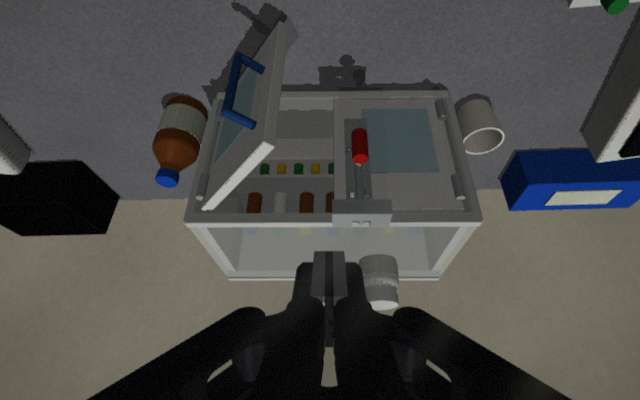

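Wrist view (inverted): knob at (361,145), keeper at (362,212), active leaf edge at (269,146), reagent at (183,140), beaker at (480,125). It agrees with the first measurement. Now I'll work out the push path.

```bash
cat >> h.py <<'E'
YAW=np.radians(-3.3)
HA=np.array([.630,-.099]);HP=np.array([.650,.246])
def act(phi,r,d):
    a=YAW+phi; n=np.array([np.cos(a),np.sin(a)]);u=np.array([-n[1],n[0]]);return HA+r*u+d*n
def pas(phi,r,d):
    a=YAW-phi; n=np.array([np.cos(a),np.sin(a)]);u=np.array([n[1],-n[0]]);return HP+r*u+d*n
E
python3 - <<'E'
from h import *
s=readout.observe();print(np.round(s['tcp_pos'],4),np.round(s['tool_rot'],3).tolist(),s['force'])
p0=act(.88,.12,.045);print(p0)
for f in np.linspace(.88,1.66,13): print(round(f,2),np.round(act(f,.12,np.interp(f,[.88,1.6],[.033,.0295]))-p0,3))
E
```

```text
[0.3946 0.0869 0.399 ] [[-0.772, 0.063, 0.632], [0.046, 0.998, -0.043], [-0.634, -0.005, -0.774]] [-0.26216214  0.76375633  0.19978468]
[0.5726867  0.01563065]
0.88 [-0.008 -0.009]
0.94 [-0.015 -0.014]
1.01 [-0.022 -0.019]
1.08 [-0.028 -0.024]
1.14 [-0.034 -0.03 ]
1.2 [-0.039 -0.037]
1.27 [-0.044 -0.043]
1.34 [-0.049 -0.05 ]
1.4 [-0.053 -0.058]
1.46 [-0.056 -0.065]
1.53 [-0.059 -0.073]
1.59 [-0.062 -0.081]
1.66 [-0.064 -0.089]
```

>>> {"op": "apply_moves", "data": {"rows": [[1,0.02,-0.01,0,0.3,5.5,0],[1,0.05,-0.02,0,0.7,11.5,0],[1,0.08,-0.03,0,1,17.5,0],[1,0.11,-0.04,0,1.3,23.5,0],[1,0.14,-0.05,0,1.7,29.5,0],[1,0.17,-0.06,0,2,35,0],[1,0.18,-0.07,0,2.3,39.5,0],[1,0.18,-0.07,0,2.3,39.5,0],[1,0.18,-0.07,0,2.3,39.5,0],[1,0.18,-0.07,0,2.3,39.5,0]]}}

```text
time: 4.98
tcp_pos: [0.5748, 0.0166, 0.398]
tool_rot: [[-0.998, 0.06, -0.005], [0.06, 0.998, -0.007], [0.005, -0.007, -1.0]]
force: [-0.4, -0.4, 0.2]
gripper_width: -0.0
finger_force: 0.0
```

```bash
python3 b.py 3
```

```text
[0.5748 0.0166 0.398 ] [[-0.998, 0.06, -0.005], [0.06, 0.998, -0.007], [0.005, -0.007, -1.0]] 4.9833
active_leaf_hinge [217. 233.] 0.96 [ 0.63  -0.099  0.213]
active_leaf_edge [332.  95.] 0.71 [0.507 0.021 0.184]
passive_leaf_hinge [522. 202.] 0.59 [0.644 0.238 0.134]
passive_leaf_edge [396. 240.] 0.7 [0.636 0.072 0.234]
bolt_knob [418. 168.] 0.89 [0.585 0.106 0.173]
keeper [521. 203.] 0.16 [0.644 0.235 0.136]
cabinet [372. 171.] 0.62 [0.631 0.076 0.001]
reagent [218. 202.] 0.84 [ 0.647 -0.147  0.063]
```

>>> {"op": "apply_moves", "data": {"rows": [[1,-0.002,-0.001,-0.03,0,0,0],[1,-0.002,-0.001,-0.06,0,0,0],[1,-0.002,-0.001,-0.09,0,0,0],[1,-0.002,-0.001,-0.12,0,0,0],[1,-0.002,-0.001,-0.15,0,0,0],[1,-0.002,-0.001,-0.175,0,0,0],[1,-0.002,-0.001,-0.195,0,0,0],[1,-0.002,-0.001,-0.205,0,0,0],[1,-0.002,-0.001,-0.205,0,0,0],[1,-0.002,-0.001,-0.205,0,0,0]]}}

```text
time: 6.27
tcp_pos: [0.5729, 0.0154, 0.1942]
tool_rot: [[-0.998, 0.06, -0.004], [0.06, 0.998, -0.007], [0.004, -0.007, -1.0]]
force: [0.3, -0.8, -0.0]
gripper_width: -0.0
finger_force: 0.0
```

>>> {"op": "apply_moves", "data": {"rows": [[1,-0.004,-0.005,0,0,0,0],[1,-0.008,-0.009,0,0,0,0],[1,-0.012,-0.012,0,0,0,0],[1,-0.015,-0.014,0,0,0,0],[1,-0.019,-0.017,0,0,0,0],[1,-0.022,-0.019,0,0,0,0],[1,-0.025,-0.021,0,0,0,0],[1,-0.028,-0.024,0,0,0,0],[1,-0.031,-0.027,0,0,0,0],[1,-0.034,-0.03,0,0,0,0],[1,-0.037,-0.033,0,0,0,0],[1,-0.039,-0.037,0,0,0,0]]}}

```text
time: 7.27
tcp_pos: [0.5333, -0.0217, 0.1935]
tool_rot: [[-0.998, 0.059, -0.005], [0.059, 0.998, -0.007], [0.005, -0.007, -1.0]]
force: [2.0, 0.3, 4.7]
gripper_width: 0.0001
finger_force: 2.1
```

>>> {"op": "apply_moves", "data": {"rows": [[1,-0.003,-0.003,0,0,0,0],[1,-0.005,-0.006,0,0,0,0],[1,-0.008,-0.01,0,0,0,0],[1,-0.01,-0.013,0,0,0,0],[1,-0.012,-0.017,0,0,0,0],[1,-0.014,-0.021,0,0,0,0],[1,-0.016,-0.025,0,0,0,0],[1,-0.017,-0.028,0,0,0,0],[1,-0.019,-0.032,0,0,0,0],[1,-0.02,-0.036,0,0,0,0],[1,-0.022,-0.04,0,0,0,0],[1,-0.023,-0.044,0,0,0,0]]}}

```text
time: 8.27
tcp_pos: [0.5104, -0.0659, 0.1935]
tool_rot: [[-0.998, 0.06, -0.005], [0.06, 0.998, -0.007], [0.005, -0.007, -1.0]]
force: [1.7, 1.3, 1.5]
gripper_width: -0.0004
finger_force: 0.9
```

>>> {"op": "apply_moves", "data": {"rows": [[1,-0.001,-0.004,0,0,0,0],[1,-0.001,-0.007,0,0,0,0],[1,-0.002,-0.01,0,0,0,0],[1,-0.002,-0.011,0,0,0,0],[1,-0.002,-0.011,0,0,0,0],[1,-0.002,-0.011,0,0,0,0]]}}

```text
time: 8.77
tcp_pos: [0.5087, -0.075, 0.1939]
tool_rot: [[-0.998, 0.059, -0.005], [0.059, 0.998, -0.004], [0.005, -0.004, -1.0]]
force: [0.7, 8.4, 5.1]
gripper_width: -0.0001
finger_force: 4.4
```

```bash
cat > c.py <<'E'
from h import *
import sys
s=readout.observe();print(np.round(s['tcp_pos'],4),np.round(s['force'],1),s['time'])
P={'active':HA,'passive':HP}
for c in('scene','side'):
    im,D=viewer.capture(c);cv2.imwrite(f'pics/{c}{sys.argv[1]}.png',cv2.cvtColor(im,cv2.COLOR_RGB2BGR))
for a in P:
    rs=[]
    for c in('scene','side'):
        L=viewer.landmark_of(c,a+'_leaf_edge')
        if L: rs.append(ray(c,L[0]['uv']));o,d=rs[-1];q=o+d*(.222-o[2])/d[2];v=q[:2]-P[a];print(a,c,round(L[0]['conf'],2),'atz',np.round(q,3),'len',round(np.linalg.norm(v),3),'ang',np.round(np.arctan2(v[1],v[0]),3))
    if len(rs)==2:
        q,r=tri(rs);v=q[:2]-P[a];print(a,np.round(q,3),r[0],'angle',np.round(np.arctan2(v[1],v[0]),3))
E
python3 c.py 5
```

```text
[ 0.5087 -0.075   0.1939] [0.7 8.4 5.1] 8.7667
active scene 0.6 atz [ 0.461 -0.116  0.222] len 0.17 ang -3.041
active side 0.98 atz [ 0.458 -0.102  0.222] len 0.172 ang -3.124
active [ 0.46  -0.114  0.215] 0.001176580950810803 angle -3.052
passive scene 0.86 atz [0.649 0.072 0.222] len 0.174 ang -1.578
passive side 0.68 atz [0.648 0.083 0.222] len 0.163 ang -1.58
passive [0.65  0.075 0.216] 0.0003920559358785914 angle -1.569
```

>>> {"op": "apply_moves", "data": {"rows": [[1,0,0.005,0,0,0,0],[1,0,0.015,0,0,0,0],[1,0,0.025,0.01,0,0,0],[1,0,0.03,0.045,0,0,0],[1,0,0.035,0.08,0,0,0],[1,0,0.06,0.11,0,0,0],[0.5,0,0.09,0.14,0,0,0],[0,0,0.12,0.16,0,0,0],[0,0,0.15,0.16,0,0,0],[0,0,0.18,0.16,0,0,0],[0,0,0.185,0.16,0,0,0],[0,0,0.185,0.16,0,0,0]]}}

```text
time: 10.07
tcp_pos: [0.5081, 0.1104, 0.3539]
tool_rot: [[-0.998, 0.056, -0.005], [0.056, 0.998, -0.007], [0.005, -0.007, -1.0]]
force: [-0.0, 0.0, -0.4]
gripper_width: 0.0722
finger_force: 0.0
```

>>> {"op": "apply_moves", "data": {"rows": [[0,-0.01,0,-0.01,-0.4,-6.5,0],[0,-0.02,0,-0.02,-0.8,-13,0],[0,-0.02,0,-0.03,-1.1,-19.5,0],[0,-0.02,0,-0.04,-1.5,-26,0],[0,-0.02,0,-0.05,-1.9,-32.5,0],[0,-0.02,0,-0.06,-2.3,-39.5,0],[0,-0.02,0,-0.07,-2.3,-39.5,0],[0,-0.02,0,-0.08,-2.3,-39.5,0],[0,-0.02,0,-0.08,-2.3,-39.5,0],[0,-0.02,0,-0.08,-2.3,-39.5,0]]}}

```text
time: 10.9
tcp_pos: [0.4903, 0.1079, 0.2754]
tool_rot: [[-0.772, 0.065, 0.632], [0.047, 0.998, -0.045], [-0.634, -0.005, -0.774]]
force: [-0.7, -0.4, -0.7]
gripper_width: 0.0855
finger_force: 0.0
```

```bash
python3 b.py 6; python3 - <<'E'
from h import *
def red(f):
    im=cv2.imread(f).astype(int);b,g,r=im[...,0],im[...,1],im[...,2]
    m=((r>70)&(r>2.5*g)&(r>2.5*b)).astype(np.uint8)
    n,l,s,c=cv2.connectedComponentsWithStats(m);i=1+np.argmax(s[1:,4]);return c[i],s[i]
T={'2':([.3946,.0869,.399],[[-.772,.063,.632],[.046,.998,-.043],[-.634,-.005,-.774]]),
'3':([.5748,.0166,.398],[[-.998,.06,-.005],[.06,.998,-.007],[.005,-.007,-1.]])}
T['2']=([0.3939,0.0873,0.3983],[[-0.774,0.063,0.63],[0.046,0.998,-0.043],[-0.632,-0.004,-0.775]])
s=readout.observe();T['6']=(s['tcp_pos'],s['tool_rot'])
rs=[]
for k,(p,R) in T.items():
    c,b=red(f'pics/w{k}.png');print(k,np.round(c),b);rs.append(ray('wrist',c,dict(tcp_pos=p,tool_rot=R)))
for k in('scene','side'):
    c,b=red(f'pics/{k}0.png');print(k,np.round(c),b);rs.append(ray(k,c))
for sub in([0,1,2],[3,4],[0,1,2,3,4],[0,2]): q,r=tri([rs[i] for i in sub]);print(np.round(q,4),np.round(r,4))
E
```

```text
[0.4903 0.1079 0.2754] [[-0.772, 0.065, 0.632], [0.047, 0.998, -0.045], [-0.634, -0.005, -0.774]] 10.9
active_leaf_hinge [106. 274.] 0.92 [ 0.62  -0.091  0.222]
passive_leaf_hinge [499. 279.] 0.67 [0.656 0.246 0.219]
passive_leaf_edge [305. 281.] 0.71 [0.605 0.081 0.236]
bolt_knob [342. 182.] 0.68 [0.582 0.111 0.161]
keeper [346. 278.] 0.86 [0.606 0.112 0.233]
cabinet [312.  96.] 0.58 [ 0.637  0.076 -0.001]
2 [360. 158.] [353 154  15  10 119]
3 [424. 175.] [416 167  18  18 248]
6 [343. 204.] [332 196  23  15 250]
scene [322. 174.] [319 172   6   6  30]
side [308. 220.] [306 214   5  14  61]
[0.5932 0.1118 0.1738] [0.0011 0.0002 0.0009]
[0.5936 0.1159 0.1595] [0.0005 0.0005]
[0.5953 0.1136 0.1672] [0.0053 0.0004 0.004  0.0023 0.008 ]
[0.6049 0.1119 0.1659] [0.0001 0.0001]
```

View pics/w6.png

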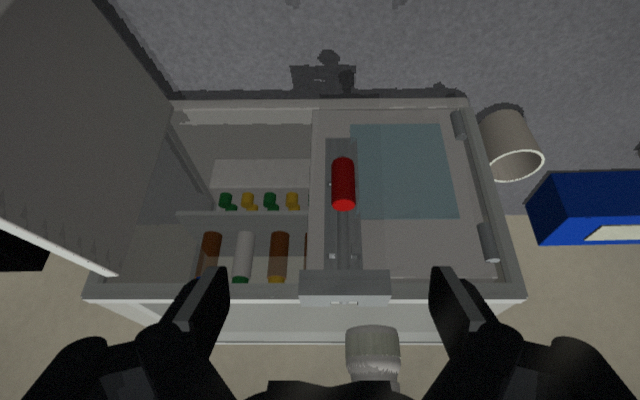

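The knob stands at (343,182) between the jaws. Its top is at z≈0.175, so the centre is about (0.593, 0.112, 0.154), which matches the text. I'll approach along the tool axis and grip.

>>> {"op": "apply_moves", "data": {"rows": [[0,0.018,0.001,-0.021,0,0,0],[0,0.036,0.002,-0.042,0,0,0],[0,0.054,0.002,-0.063,0,0,0],[0,0.07,0.003,-0.082,0,0,0],[0,0.085,0.003,-0.1,0,0,0],[0,0.098,0.004,-0.114,0,0,0],[0,0.106,0.004,-0.124,0,0,0],[0,0.106,0.004,-0.124,0,0,0],[0,0.106,0.004,-0.124,0,0,0]]}}

```text
time: 12.1
tcp_pos: [0.5944, 0.1124, 0.1489]
tool_rot: [[-0.773, 0.064, 0.631], [0.046, 0.998, -0.044], [-0.632, -0.005, -0.775]]
force: [-0.0, -0.1, 0.1]
gripper_width: 0.0856
finger_force: 0.0
```

>>> {"op": "apply_moves", "data": {"rows": [[0.5,0,0,0,0,0,0],[1,0,0,0,0,0,0],[1,0,0,0,0,0,0],[1,0,0,0,0,0,0],[1,0,0,0,0,0,0],[1,0,0,0,0,0,0],[1,0,0,0,0,0,0],[1,0,0,0,0,0,0],[1,0,0,0,0,0,0],[1,0,0,0,0,0,0]], "squeeze": 60}}

```text
time: 12.93
tcp_pos: [0.5947, 0.1124, 0.1501]
tool_rot: [[-0.772, 0.064, 0.632], [0.047, 0.998, -0.044], [-0.634, -0.005, -0.773]]
force: [-5.3, -0.9, 5.9]
gripper_width: 0.0187
finger_force: 58.3
```

```bash
python3 b.py 7
```

```text
[0.5947 0.1124 0.1501] [[-0.772, 0.064, 0.632], [0.047, 0.998, -0.044], [-0.634, -0.005, -0.773]] 12.9333
bolt_knob [327. 292.] 0.93 [0.583 0.111 0.157]
keeper [332. 290.] 0.55 [0.583 0.113 0.156]
cabinet [283. 104.] 0.85 [ 0.633  0.074 -0.   ]
```

View pics/w7.png

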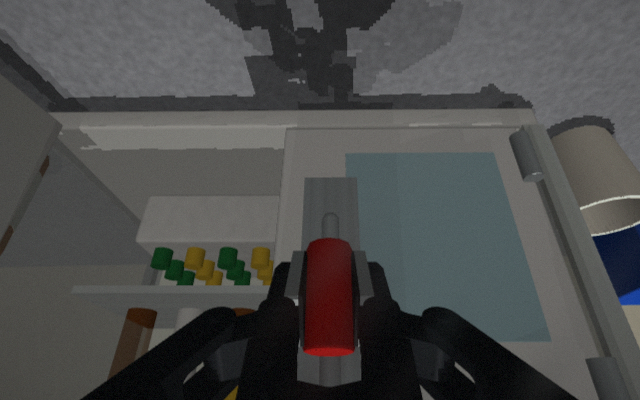

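The knob is held between the pads (columns 300–355, rows 238–355). Pulling it down to its stop.

>>> {"op": "apply_moves", "data": {"rows": [[1,0,0,-0.003,0,0,0],[1,0,0,-0.006,0,0,0],[1,0,0,-0.009,0,0,0],[1,0,0,-0.012,0,0,0],[1,0,0,-0.015,0,0,0],[1,0,0,-0.018,0,0,0],[1,0,0,-0.021,0,0,0],[1,0,0,-0.024,0,0,0],[1,0,0,-0.025,0,0,0],[1,0,0,-0.025,0,0,0],[1,0,0,-0.025,0,0,0]], "squeeze": 80}}

```text
time: 14.3
tcp_pos: [0.5949, 0.1125, 0.1262]
tool_rot: [[-0.772, 0.064, 0.633], [0.046, 0.998, -0.044], [-0.635, -0.005, -0.773]]
force: [-18.9, -3.7, 19.3]
gripper_width: 0.0182
finger_force: 80.2
```

```bash
python3 - <<'E'
from h import *
s=readout.observe();p=np.array(s['tcp_pos']);print(np.round(p,4),np.round(s['force'],1),s['finger_force'],s['qpos'])
c,b=viewer.capture('wrist');cv2.imwrite('pics/w8.png',cv2.cvtColor(c,cv2.COLOR_RGB2BGR))
# knob: r=.135, d=-.046
k0=pas(0,.135,-.046);print('knob model',k0)
# follow with yaw k*phi (about -z), tcp offset from knob rotates with yaw
off=p[:2]-k0;print(off)
for ph in np.arange(0.0625,1.01,.0625):
    yw=-ph*.85; o=5e-3*.632*np.array([np.cos(yw)-1,np.sin(yw)])
    d=pas(ph,.135,-.046)-k0+o; print(round(ph,4),np.round(d,4),round(np.degrees(yw),1))
E
```

```text
[0.5949 0.1125 0.1262] [-18.9  -3.7  19.3] 80.18141269683838 [ 0.01337232  0.02687877  2.14320948 -0.18535672  0.29049294 -1.33616929]
knob model [0.59630513 0.1138718 ]
[-0.00144717 -0.00138955]
0.0625 [-0.0082  0.0034] -3.0
0.125 [-0.0161  0.0074] -6.1
0.1875 [-0.0237  0.0118] -9.1
0.25 [-0.0311  0.0167] -12.2
0.3125 [-0.0381  0.0221] -15.2
0.375 [-0.0448  0.0279] -18.3
0.4375 [-0.0511  0.034 ] -21.3
0.5 [-0.0571  0.0406] -24.4
0.5625 [-0.0625  0.0475] -27.4
0.625 [-0.0676  0.0548] -30.4
0.6875 [-0.0722  0.0623] -33.5
0.75 [-0.0763  0.0702] -36.5
0.8125 [-0.0799  0.0782] -39.6
0.875 [-0.083   0.0865] -42.6
0.9375 [-0.0855  0.095 ] -45.7
1.0 [-0.0876  0.1035] -48.7
```

>>> {"op": "apply_moves", "data": {"rows": [[1,-0.004,0.002,0,0,0,-1.5],[1,-0.008,0.003,0,0,0,-3],[1,-0.012,0.005,0,0,0,-4.5],[1,-0.016,0.007,0,0,0,-6],[1,-0.02,0.01,0,0,0,-7.5],[1,-0.024,0.012,0,0,0,-9],[1,-0.027,0.014,0,0,0,-10.5],[1,-0.031,0.017,0,0,0,-12],[1,-0.034,0.019,0,0,0,-13.5],[1,-0.038,0.022,0,0,0,-15],[1,-0.041,0.025,0,0,0,-16.5],[1,-0.045,0.028,0,0,0,-18]]}}

```text
time: 15.35
tcp_pos: [0.5514, 0.1385, 0.1273]
tool_rot: [[-0.716, 0.375, 0.589], [0.286, 0.927, -0.243], [-0.637, -0.005, -0.771]]
force: [1.9, -9.5, 8.1]
gripper_width: 0.018
finger_force: 77.9
```

```bash
python3 c.py 9; python3 -c "
from h import *
s=readout.observe();print(s['finger_force'],s['qpos'])"
```

```text
[0.5514 0.1385 0.1273] [ 1.9 -9.5  8.1] 15.35
active scene 0.97 atz [ 0.465 -0.119  0.222] len 0.166 ang -3.022
active side 0.85 atz [ 0.459 -0.115  0.222] len 0.172 ang -3.05
active [ 0.462 -0.118  0.22 ] 0.0029441382627302874 angle -3.027
passive scene 0.56 atz [0.585 0.084 0.222] len 0.174 ang -1.951
passive side 0.76 atz [0.58  0.082 0.222] len 0.179 ang -1.972
passive [0.583 0.083 0.223] 0.002561392821851488 angle -1.964
78.35047245025635 [ 0.22274179  0.03702552  2.13126171 -0.81431936  0.52664096 -0.34110237]
```

>>> {"op": "apply_moves", "data": {"rows": [[1,-0.003,0.003,0,0,0,-0.8],[1,-0.006,0.006,0,0,0,-1.5],[1,-0.009,0.009,0,0,0,-2.3],[1,-0.012,0.013,0,0,0,-3],[1,-0.015,0.016,0,0,0,-3.8],[1,-0.018,0.02,0,0,0,-4.5],[1,-0.02,0.023,0,0,0,-5.3],[1,-0.023,0.027,0,0,0,-6],[1,-0.025,0.03,0,0,0,-6.8],[1,-0.027,0.034,0,0,0,-7.5],[1,-0.029,0.038,0,0,0,-8.3],[1,-0.031,0.042,0,0,0,-9]]}}

```text
time: 16.65
tcp_pos: [0.5183, 0.1798, 0.1261]
tool_rot: [[-0.664, 0.516, 0.54], [0.393, 0.856, -0.334], [-0.635, -0.01, -0.772]]
force: [-6.2, -11.6, 12.2]
gripper_width: 0.0185
finger_force: 77.9
```

```bash
python3 c.py 10; python3 -c "
from h import *
s=readout.observe();print(s['finger_force'],s['qpos'])"
```

```text
[0.5183 0.1798 0.1261] [ -6.2 -11.6  12.2] 16.65
active scene 0.83 atz [ 0.457 -0.115  0.222] len 0.174 ang -3.05
active side 0.88 atz [ 0.455 -0.11   0.222] len 0.176 ang -3.08
active [ 0.456 -0.114  0.219] 0.0008972935217267297 angle -3.054
passive scene 0.75 atz [0.533 0.116 0.222] len 0.175 ang -2.303
passive side 0.76 atz [0.53  0.105 0.222] len 0.185 ang -2.275
passive [0.531 0.113 0.228] 0.0017111329966355566 angle -2.3
78.31680178642273 [ 0.3879025   0.09373679  2.07322287 -0.87480379  0.73292185 -0.04391522]
```

View pics/side10.png

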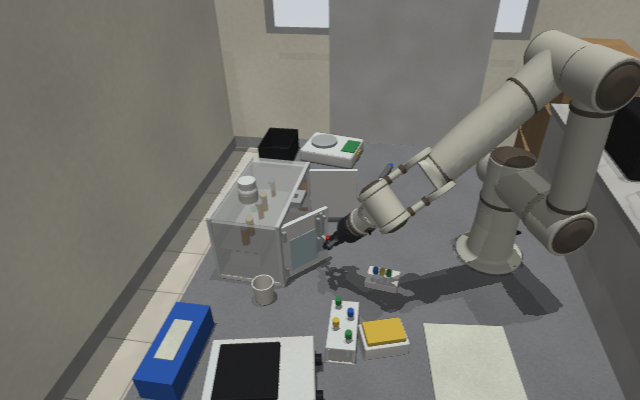

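The leaf (edge near (327,238)) stands about 0.73 rad open, with the gripper on the knob at (330,240). The bolt is clear of the keeper, so I'll let it rise gently, release and back off.

>>> {"op": "apply_moves", "data": {"rows": [[1,0,0,0.005,0,0,0],[1,0,0,0.01,0,0,0],[1,0,0,0.015,0,0,0],[1,0,0,0.02,0,0,0],[1,0,0,0.024,0,0,0],[1,0,0,0.024,0,0,0],[0.8,0,0,0.024,0,0,0],[0.6,0,0,0.024,0,0,0],[0.5,0,0,0.024,0,0,0],[0.5,0,0,0.024,0,0,0],[0.5,0,0,0.024,0,0,0],[0.5,0,0,0.024,0,0,0]]}}

```text
time: 17.95
tcp_pos: [0.5187, 0.1827, 0.1485]
tool_rot: [[-0.667, 0.51, 0.543], [0.392, 0.86, -0.326], [-0.633, -0.005, -0.774]]
force: [-0.5, -0.2, -0.5]
gripper_width: 0.0426
finger_force: 0.0
```

>>> {"op": "apply_moves", "data": {"rows": [[0.5,-0.007,0.004,0.01,0,0,0],[0.5,-0.016,0.01,0.023,0,0,0],[0.5,-0.025,0.015,0.036,0,0,0],[0.5,-0.036,0.022,0.052,0,0,0],[0.5,-0.048,0.03,0.069,0,0,0],[0.5,-0.06,0.037,0.086,0,0,0],[0.7,-0.07,0.043,0.11,0,0,0],[1,-0.07,0.043,0.14,0,0,0],[1,-0.07,0.043,0.16,0,0,0],[1,-0.07,0.043,0.16,0,0,0]]}}

```text
time: 18.78
tcp_pos: [0.4505, 0.2269, 0.3148]
tool_rot: [[-0.662, 0.509, 0.55], [0.394, 0.861, -0.322], [-0.638, 0.004, -0.77]]
force: [0.7, 1.1, 0.2]
gripper_width: -0.0001
finger_force: 0.0
```

```bash
python3 c.py 11; python3 - <<'E'
from h import *
from scipy.spatial.transform import Rotation as Ro
s=readout.observe();p=np.array(s['tcp_pos']);R=np.array(s['tool_rot']);print(s['gripper_width'],np.round(s['qpos'],2))
# target: vertical, tool y = leaf normal-ish at yaw -45deg -> y axis along (0,1): same as cabinet
for yd in(0.,-3.3): 
    y=np.array([-np.sin(np.radians(yd)),np.cos(np.radians(yd)),0]);z=np.array([0,0,-1.]);T=np.c_[np.cross(y,z),y,z]
    print(yd,np.degrees(Ro.from_matrix(T@R.T).as_rotvec()).round(1))
p0=pas(.73,.12,.045);print(p0,p0-p[:2],.193-p[2])
for f in np.linspace(.73,1.73,19): print(round(f,2),np.round(pas(f,.12,np.interp(f,[.73,1.6],[.033,.0295]))-p0,3))
E
```

```text
[0.4505 0.2269 0.3148] [0.7 1.1 0.2] 18.7833
active scene 0.88 atz [ 0.463 -0.116  0.222] len 0.167 ang -3.041
active side 0.72 atz [ 0.462 -0.135  0.222] len 0.172 ang -2.931
active [ 0.462 -0.118  0.232] 0.001564523634496203 angle -3.026
passive scene 0.93 atz [0.535 0.112 0.222] len 0.177 ang -2.276
passive side 0.85 atz [0.532 0.1   0.222] len 0.187 ang -2.251
passive [0.533 0.108 0.228] 0.002102173732468602 angle -2.276
-7.115134966427384e-05 [ 0.55 -0.23  1.98 -0.67  1.13 -0.27]
0.0 [10.9 38.1 29.3]
-3.3 [12.  37.7 26.1]
[0.59671071 0.12944421] [ 0.14862792 -0.09558837] -0.11363482882230524
0.73 [-0.008  0.009]
0.79 [-0.015  0.012]
0.84 [-0.02   0.016]
0.9 [-0.026  0.021]
0.95 [-0.031  0.026]
1.01 [-0.036  0.031]
1.06 [-0.041  0.036]
1.12 [-0.045  0.041]
1.17 [-0.05   0.047]
1.23 [-0.053  0.053]
1.29 [-0.057  0.06 ]
1.34 [-0.06   0.066]
1.4 [-0.062  0.072]
1.45 [-0.065  0.079]
1.51 [-0.067  0.086]
1.56 [-0.068  0.093]
1.62 [-0.069  0.1  ]
1.67 [-0.07   0.107]
1.73 [-0.07   0.114]
```

>>> {"op": "apply_moves", "data": {"rows": [[1,0.01,-0.01,0.015,1.5,5.3,4],[1,0.02,-0.025,0.025,3,10.6,8],[1,0.035,-0.04,0.03,4.5,15.9,12],[1,0.05,-0.06,0.03,6,21.2,16],[1,0.07,-0.08,0.03,7.5,26.5,20],[1,0.09,-0.1,0.03,9,31.8,24],[1,0.11,-0.12,0.03,11,38,28],[1,0.118,-0.126,0.02,11,38,28],[1,0.118,-0.126,0.02,11,38,28],[1,0.118,-0.126,0.02,11,38,28],[1,0.118,-0.126,0.02,11,38,28]]}}

```text
time: 20.0
tcp_pos: [0.566, 0.0999, 0.3278]
tool_rot: [[-1.0, 0.024, 0.002], [0.024, 1.0, -0.003], [-0.002, -0.003, -1.0]]
force: [-0.1, 0.3, 0.6]
gripper_width: -0.0001
finger_force: 0.0
```

```bash
python3 b.py 12; python3 - <<'E'
from h import *
p=np.array(readout.observe()['tcp_pos'])[:2]
print(pas(.72,.16,.045)-p,pas(.72,.165,.045))
p0=pas(.72,.16,.045)
for f in np.linspace(.72,1.72,19):
    print(round(f,2),np.round(pas(f,np.interp(f,[.72,1.6],[.155,.14]),np.interp(f,[.72,1.6],[.033,.0295]))-p0,3))
E
```

```text
[0.566  0.0999 0.3278] [[-1.0, 0.024, 0.002], [0.024, 1.0, -0.003], [-0.002, -0.003, -1.0]] 20.0
active_leaf_hinge [ 79. 279.] 0.97 [ 0.629 -0.099  0.218]
passive_leaf_hinge [516. 292.] 0.62 [0.651 0.247 0.213]
passive_leaf_edge [355. 152.] 0.88 [0.534 0.117 0.212]
bolt_knob [422. 116.] 0.88 [0.514 0.172 0.177]
keeper [349. 271.] 0.92 [0.56  0.107 0.328]
cabinet [314. 197.] 0.68 [0.636 0.076 0.009]
[0.00337549 0.00059242] [0.56630834 0.09685006]
0.72 [-0.005  0.012]
0.78 [-0.012  0.018]
0.83 [-0.018  0.024]
0.89 [-0.024  0.03 ]
0.94 [-0.03   0.037]
1.0 [-0.035  0.044]
1.05 [-0.04   0.051]
1.11 [-0.044  0.058]
1.16 [-0.048  0.066]
1.22 [-0.051  0.074]
1.28 [-0.054  0.081]
1.33 [-0.056  0.089]
1.39 [-0.058  0.097]
1.44 [-0.06   0.105]
1.5 [-0.061  0.113]
1.55 [-0.062  0.122]
1.61 [-0.062  0.13 ]
1.66 [-0.063  0.138]
1.72 [-0.063  0.145]
```

View pics/w12.png

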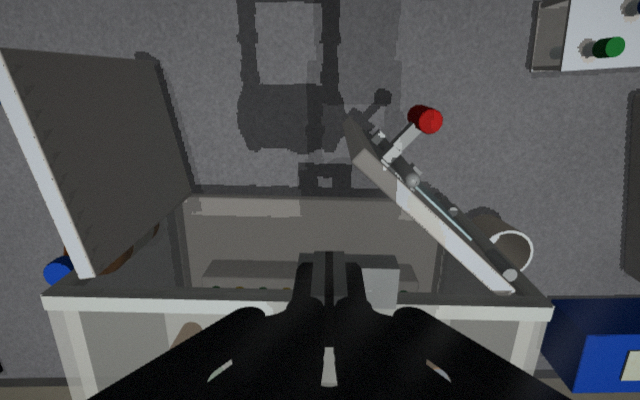

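Knob at (425,118), leaf edge at (355,155), free of the keeper. The tool stands inside the leaf. Descending and sweeping.

>>> {"op": "apply_moves", "data": {"rows": [[1,0,0,-0.025,0,0,0],[1,0,0,-0.05,0,0,0],[1,0,0,-0.075,0,0,0],[1,0,0,-0.1,0,0,0],[1,0,0,-0.115,0,0,0],[1,0,0,-0.12,0,0,0],[1,0,0,-0.12,0,0,0],[1,0,0,-0.12,0,0,0]]}}

```text
time: 21.12
tcp_pos: [0.5672, 0.0995, 0.2096]
tool_rot: [[-1.0, 0.024, 0.004], [0.024, 1.0, -0.003], [-0.004, -0.003, -1.0]]
force: [0.5, -0.9, 0.4]
gripper_width: 0.0001
finger_force: 0.0
```

>>> {"op": "apply_moves", "data": {"rows": [[1,-0.001,0.006,0,0,0,0],[1,-0.002,0.012,0,0,0,0],[1,-0.005,0.015,0,0,0,0],[1,-0.009,0.018,0,0,0,0],[1,-0.012,0.021,0,0,0,0],[1,-0.015,0.024,0,0,0,0],[1,-0.018,0.027,0,0,0,0],[1,-0.021,0.03,0,0,0,0],[1,-0.024,0.033,0,0,0,0],[1,-0.027,0.037,0,0,0,0],[1,-0.03,0.041,0,0,0,0],[1,-0.032,0.044,0,0,0,0]]}}

```text
time: 22.12
tcp_pos: [0.5341, 0.1439, 0.2084]
tool_rot: [[-1.0, 0.023, 0.002], [0.023, 1.0, -0.003], [-0.002, -0.003, -1.0]]
force: [-0.8, -1.1, 0.2]
gripper_width: 0.0002
finger_force: 0.0
```

>>> {"op": "apply_moves", "data": {"rows": [[1,-0.002,0.003,0,0,0,0],[1,-0.005,0.007,0,0,0,0],[1,-0.007,0.011,0,0,0,0],[1,-0.009,0.014,0,0,0,0],[1,-0.011,0.018,0,0,0,0],[1,-0.013,0.022,0,0,0,0],[1,-0.014,0.026,0,0,0,0],[1,-0.016,0.03,0,0,0,0],[1,-0.017,0.034,0,0,0,0],[1,-0.019,0.037,0,0,0,0],[1,-0.02,0.041,0,0,0,0],[1,-0.021,0.045,0,0,0,0]]}}

```text
time: 23.12
tcp_pos: [0.5134, 0.1888, 0.2085]
tool_rot: [[-1.0, 0.024, 0.002], [0.024, 1.0, -0.003], [-0.002, -0.003, -1.0]]
force: [-0.4, -1.3, -0.3]
gripper_width: 0.0002
finger_force: 0.5
```

>>> {"op": "apply_moves", "data": {"rows": [[1,-0.001,0.004,0,0,0,0],[1,-0.002,0.008,0,0,0,0],[1,-0.003,0.012,0,0,0,0],[1,-0.004,0.016,0,0,0,0],[1,-0.004,0.02,0,0,0,0],[1,-0.005,0.024,0,0,0,0],[1,-0.005,0.028,0,0,0,0],[1,-0.006,0.032,0,0,0,0],[1,-0.006,0.036,0,0,0,0],[1,-0.006,0.039,0,0,0,0],[1,-0.006,0.041,0,0,0,0],[1,-0.006,0.041,0,0,0,0]]}}

```text
time: 24.12
tcp_pos: [0.5076, 0.2299, 0.2086]
tool_rot: [[-1.0, 0.023, 0.003], [0.023, 1.0, -0.003], [-0.003, -0.003, -1.0]]
force: [0.2, -0.2, 0.4]
gripper_width: -0.0
finger_force: 0.1
```

```bash
python3 c.py 13
```

```text
[0.5076 0.2299 0.2086] [ 0.2 -0.2  0.4] 24.1167
active scene 0.79 atz [ 0.462 -0.112  0.222] len 0.168 ang -3.065
active side 0.58 atz [ 0.466 -0.086  0.222] len 0.165 ang 3.064
active [ 0.465 -0.108  0.209] 0.002706888183213154 angle -3.086
passive scene 0.96 atz [0.478 0.247 0.222] len 0.172 ang 3.135
passive side 0.94 atz [0.476 0.245 0.222] len 0.174 ang -3.136
passive [0.477 0.246 0.223] 0.0010427387424290482 angle 3.14
```

>>> {"op": "apply_moves", "data": {"rows": [[1,0,0.004,0,0,0,0],[1,0,0.008,0,0,0,0],[1,0,0.012,0,0,0,0],[1,0,0.016,0,0,0,0],[1,0,0.018,0,0,0,0],[1,0,0.018,0,0,0,0],[1,0,0.018,0,0,0,0]]}}

```text
time: 25.0
tcp_pos: [0.5081, 0.2468, 0.209]
tool_rot: [[-1.0, 0.024, 0.004], [0.024, 1.0, -0.005], [-0.004, -0.005, -1.0]]
force: [1.5, -5.9, 3.4]
gripper_width: -0.0001
finger_force: 0.0
```

>>> {"op": "apply_moves", "data": {"rows": [[1,0,-0.008,0,0,0,0],[1,0,-0.025,0,0,0,0],[1,0,-0.045,0.02,0,0,0],[1,-0.02,-0.06,0.055,0,0,0],[1,-0.05,-0.07,0.09,0,0,0],[1,-0.08,-0.08,0.12,0,0,0],[1,-0.1,-0.09,0.15,0,0,0],[1,-0.12,-0.1,0.17,0,0,0],[1,-0.12,-0.1,0.17,0,0,0],[1,-0.12,-0.1,0.17,0,0,0]]}}

```text
time: 25.83
tcp_pos: [0.3876, 0.1474, 0.3803]
tool_rot: [[-1.0, 0.024, 0.007], [0.024, 1.0, -0.002], [-0.007, -0.002, -1.0]]
force: [-0.2, 0.0, -0.6]
gripper_width: 0.0003
finger_force: 0.0
```

```bash
python3 c.py 14; python3 -c "
import cv2,numpy as np
a=cv2.imread('pics/scene14.png');b=cv2.imread('pics/side14.png')
cv2.imwrite('pics/fin.png',np.hstack([cv2.resize(a[60:320,180:480],(400,347)),cv2.resize(b[120:380,180:480],(400,347))]))"
```

```text
[0.3876 0.1474 0.3803] [-0.2  0.  -0.6] 25.8333
active scene 0.6 atz [ 0.463 -0.116  0.222] len 0.168 ang -3.041
active side 0.93 atz [ 0.45  -0.112  0.222] len 0.18 ang -3.071
active [ 0.457 -0.116  0.219] 0.005975517669910384 angle -3.046
passive scene 0.81 atz [0.489 0.273 0.222] len 0.163 ang 2.978
passive side 0.58 atz [0.48  0.261 0.222] len 0.171 ang 3.051
passive [0.484 0.268 0.228] 0.0051647961884830245 angle 3.009
```

View pics/fin.png

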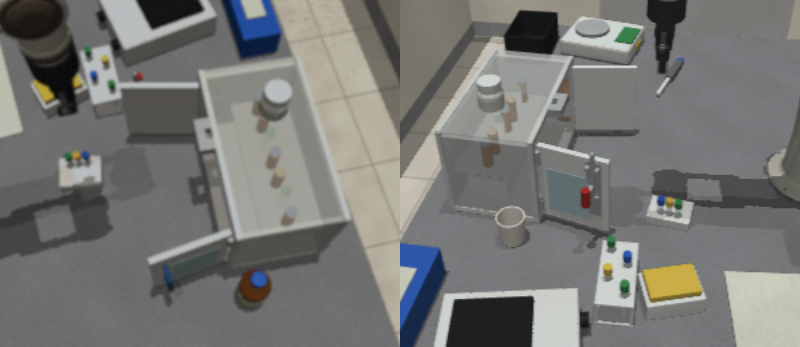

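Both leaves stand wide open at about 1.7 rad: left leaf at (160,108), right leaf at (190,258) in the left crop. The bystanders are in place and the arm is clear.

```bash
python3 -c "
from h import *
print(ticket.hand_in())"
```

```text
the job is handed in; nothing more can be done
None
```

I opened both leaves to about 1.7 rad in the order asked, right-hand first; the bolt was held down until the left leaf was clear, the bystanders look unmoved in the last pictures, and I handed in with the arm clear at about 26 s (verdict not shown).

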